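# Lock the wheelchair control box with the square key

### The arm

A 6-joint arm with a two-finger parallel gripper is mounted at the origin on the work surface. World frame = base frame: x ahead of the robot, y to its left, z up, the work surface at z = 0. Lengths are in m, angles in rad, forces in N, time in s.
With the tool pointing down it reaches from about 0.35 to 0.8 m from the base axis. Payload 7.3 kg.
Tool frame: the origin (TCP) lies between the finger pads; the fingertips stand 25 mm ahead of it and the grasp point (between the pads) lies 6 mm ahead of it (r.tip_extent is the distance from the TCP to the fingertips, in m); z points along the fingers, y is the line along which they close (so a half turn about z gives the same grasp; the last joint's range is limited). The gripper opens to 85 mm and grips with 20 to 120 N. Pads are 22 mm wide; open, the fingers measure 114 mm over their backs; the gripper's body (76 mm by 85 mm) begins 54 mm behind the grasp point. The pads swing forward as they close: fully open they stand 13 mm farther back than shut.
Start: joints at [1.01, 0.342, 1.524, -0, 1.275, -0.146], TCP at [0.212, 0.481, 0.256] pointing down, gripper open.
Joint ranges: [-2.53, 2.53], [-0.77, 2.02], [0.04, 2.7], [-1, 4.14], [0.28, 2.66], [-3.11, 3.11]. Speed limits (rad/s): [2.57, 2.57, 3.14, 3.14, 3.14, 3.14].

### API

Orientations are given as a unit quaternion [x, y, z, w].
In Python, from workcell import r, command_gripper, optics gives the robot as it stands. The module is installed in compiled form; this text tells all that it offers. Calls block until the motion is done:
- r.reach(position, orientation): joint-space move of the TCP to a pose.
- r.move_straight(position, orientation=None, speed=0.15, max_force=None): straight line of the TCP; orientation=None keeps the orientation; speed is the mean speed in m/s. With max_force (N) it stops when the force on the tool has changed by that much, and returns True; else False.
- r.movej(angles): joint-space move.
- command_gripper(opening, force=None): finger opening in m; force is the grip in N (None keeps the last); returns when the fingers have stopped.
- r.hold(seconds).
- r.solve_ik(position, orientation): joint angles nearest the present ones, or None.
- r.read_state(): the state.
- optics.get_image(name): name is "side" or "top"; returns (picture, depth): 480x640x3 uint8, red, green, blue; 480x640 float32, m along the optical axis (not along the pixel's ray), 0 where there is no reading.
- optics.camera_model(name): a dict with "K" (3x3 intrinsics, pixels), "R" (3x3) and "t" (3): a world point X has camera coordinates R X + t. Camera axes: x right, y down, z forward; pixel columns grow to the right and rows downward; lengths in m; the calibration is good to about 2 mm. A picture is of the moment at which its call begins. camera_model takes no time and is no camera call.
A pose or a line that the arm cannot do raises r.PlanningError and nothing moves.
- r.finish_job(): hands the job in; it is judged then, once.
The state is a dict: "time_s": time; "joint_positions": joint angles; "dq": joint speeds; "tau": joint torques, N m; "eef_pos": TCP position; "eef_rot": TCP orientation; "contact_force": force on the tool from outside, world axes, zero at the start; "torque": the same for the moment, N m; "grip_width": finger opening in m; "grip_force": force on a finger pad.
Only numpy, scipy, OpenCV 4.12 (cv2) and the standard library are available. Lean on these libraries where they do the work, as an engineer would, in place of code of your own. Each camera call takes 0.05 s, during which the arm holds its last target. There are 200 camera calls.

### The job

The repaired control box is shut; lock its lid. Take the orange square key from the tool block, feel it gently into the recessed socket of the lock until it is fully home, turn it clockwise until the bolt is fully thrown into its keeper without forcing the lock, then draw the key out and stand it back in its hole in the tool block. Leave the joystick pod, cup and screwdriver where they are.

Things in the scene. Friction and masses are not known exactly. Their poses are not given: they have to be found in the camera images.
- key: loose square panel key, about 80 g, standing in the tool block's hole. Origin: middle of the tip's flat end, z up the shaft. A steel bar 12 x 12 mm square, flat-ended with sharp edges, its faces along the key's x and y, runs from the tip to the orange grip (see key_bow), which lies 58 to 90 mm from the tip
- key_bow (a point): middle of the key's orange grip, 74 mm above the tip on the key's axis; axes as the key's. The grip is a flat plate 38 mm wide along x, 14 mm thick along y, 32 mm high. Take it from above across its 14 mm thickness
- tool_block: wooden tool block 90 (its x) x 70 (its y) x 45 mm high, fixed to the bench; origin under its centre. Three short bits 10 mm tall stand at its +x end
- block_hole (a point): centre of the mouth of the key's round hole, in the block's top face; hole 19.5 mm diameter, 32 mm deep. The key stands on the hole's floor
- control_box: black wheelchair control box 300 (its x) x 220 (its y) x 116 mm high with a shut red lid, fixed to the bench; origin under its centre, its z up
- lock: grey rim lock on the lid, 56 (x) x 64 (y) x 30 mm high; origin on the vertical axis of its socket at the lid surface, 116 mm above the bench; axes as the box's. A round well 23 mm wide goes from its top face 12 mm down to the flat face of a stiff brass follower with the square socket. The follower turns at 0.1 to 0.15 N m; press on it with under 15 N, twist with under 0.25 N m
- socket_mouth (a point): centre of the socket at the follower's face, 12 mm below the lock's top, on the turning axis; axes as the box's, does not turn. Socket 13 mm square, 14 mm deep (key fully home: tip 14 mm below this point). Its angle is unmeasured: 0.45 rad anticlockwise to 0.35 rad clockwise (from above) of the box's axes. A key more than about 0.08 rad out rests on the face until turned into line
- bolt (a joint): travel of the lock's steel bolt, 0 withdrawn, 0.012 m fully thrown (hard stop). Slides along the box's -y into a staple; resists with 2 N, stays where left. The follower turns freely from its anticlockwise stop (0.45 rad) to about 0.4 rad clockwise of the box's axes, then drives the bolt, fully thrown at about 1.0 rad clockwise
- joystick_pod: loose red and black joystick pod, 190 x 62 mm, 102 mm high at its stick; origin under its centre, long along its x; leave alone
- cup: loose white plastic cup, 68 mm diameter, 80 mm high; origin under its centre; leave alone
- screwdriver: loose screwdriver lying along its x; leave alone
Mind the look-alikes: they are no part of the job. There is more than one size of the key; the job needs the larger.

How it is judged:
By the outcome, as a careful person would: the job done as asked, in the order asked, and still so for the second after the job is handed in, with the robot touching nothing.
It also fails if it takes over 72 s, if anything falls off the work surface, if the arm or the gripper's body presses on something with over 40 N, if the wrist force passes 120 N, or if a joint passes its speed limit or range.

## Working session

There is one attempt and no reset: what is moved stays moved. The work goes in short steps, each a Python script; the robot and the scene stay as the last script left them, time stands still between calls to the robot, and variables do not carry over. Pictures are saved under pics/ and viewed, at most 10 in all, crops included, and the job is handed in when it is done.

```bash
mkdir -p pics; python3 - <<'E'
from workcell import r, optics
import cv2,numpy as np
for n in ("side","top"):
    p,d=optics.get_image(n); cv2.imwrite(f"pics/{n}0.png",p[:,:,::-1]); np.save(f"pics/{n}0.npy",d)
    m=optics.camera_model(n); print(n,m["K"].round(1).tolist(),m["R"].round(4).tolist(),m["t"].round(4).tolist())
s=r.read_state(); print(s)
E
```

```text
side [[503.1, 0.0, 318.2], [0.0, 503.1, 236.6], [0.0, 0.0, 1.0]] [[-0.7264, -0.6873, -0.0051], [-0.5149, 0.549, -0.6584], [0.4553, -0.4756, -0.7527]] [0.3867, 0.3997, 0.5703]
top [[581.7, 0.0, 313.6], [0.0, 581.7, 236.7], [0.0, 0.0, 1.0]] [[-0.0711, -0.9975, -0.0052], [-0.9728, 0.0705, -0.2208], [0.2206, -0.0107, -0.9753]] [-0.0287, 0.6367, 1.0612]
{'time_s': 0.1, 'joint_positions': array([ 1.00999844e+00,  3.42681674e-01,  1.52489528e+00,  2.46062172e-05,
        1.27542735e+00, -1.45958371e-01]), 'dq': array([ 0.00162267, -0.00065815, -0.00354638,  0.00012372, -0.00163656,
        0.00079003]), 'tau': array([ 1.57930052e-03, -4.34445190e+01, -2.46491718e+01, -1.90869932e-04,
        4.68701401e-03,  9.52584998e-06]), 'eef_pos': array([0.21138033, 0.48021892, 0.25568973]), 'eef_rot': array([ 2.05939112e-01,  9.78564553e-01, -6.58136671e-04, -2.55304092e-04]), 'contact_force': array([ 0.49147086, -0.73965899, -0.91819491]), 'torque': array([-0.01943543,  0.01323148, -0.04164294]), 'grip_force': 0.0, 'grip_width': 0.08545706057321721}
```

View pics/side0.png

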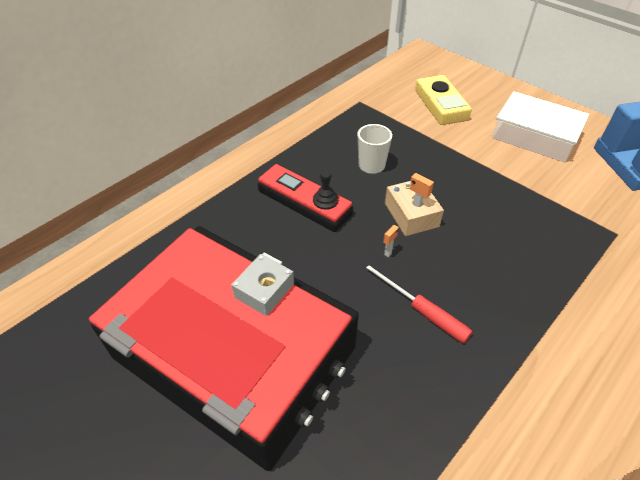

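View pics/top0.png

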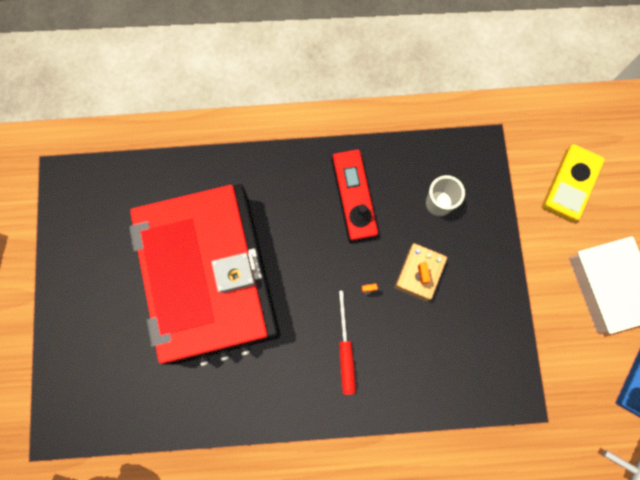

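The side view shows the large key standing in the block at about (420,187) and the small look-alike key at (391,240). The lock is at (264,282). In the top view, the key grip is at about (425,273) and the lock well at about (234,274). I'll enlarge these areas next.

```bash
python3 - <<'E'
import cv2,numpy as np
t=cv2.imread("pics/top0.png");s=cv2.imread("pics/side0.png")
def c(im,x,y): return cv2.resize(im[y:y+60,x:x+80],(400,300),interpolation=cv2.INTER_CUBIC)
o=np.vstack([np.hstack([c(t,385,240),c(t,200,243)]),np.hstack([c(s,375,170),c(s,225,252)])])
cv2.imwrite("pics/crops.png",o)
E
```

```text
(no output)
```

View pics/crops.png

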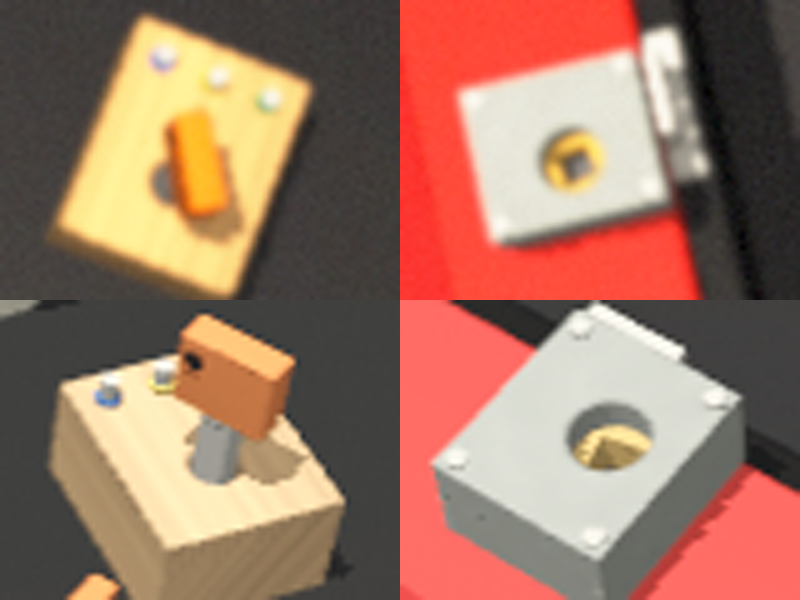

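In the crops, the key's shaft stands at about top pixel (419,276). Its grip top runs from about (424,263) to (427,282). The lock well centre is at top (234,274.5) and side (267,279). I'll measure these using depth from both views.

```bash
cat > h.py <<'E'
import numpy as np,cv2
from workcell import optics
def cloud(n,img=None,d=None):
    if img is None: img,d=optics.get_image(n)
    m=optics.camera_model(n);K=m["K"];v,u=np.mgrid[:480,:640]
    C=np.stack([(u-K[0,2])/K[0,0]*d,(v-K[1,2])/K[1,1]*d,d],-1)
    W=(C-m["t"])@m["R"]; W[d<=0]=np.nan
    return img,W
def proj(n,X):
    m=optics.camera_model(n);c=m["R"]@np.asarray(X)+m["t"];p=m["K"]@c;return p[:2]/p[2]
def ray(n,uv,z):
    m=optics.camera_model(n);d=m["R"].T@np.linalg.solve(m["K"],[*uv,1]);o=-m["R"].T@m["t"];return o+d*(z-o[2])/d[2]
def tri(a,b):
    A=[];y=[]
    for n,uv in (("top",a),("side",b)):
        m=optics.camera_model(n);d=m["R"].T@np.linalg.solve(m["K"],[*uv,1]);d/=np.linalg.norm(d);P=np.eye(3)-np.outer(d,d);A.append(P);y.append(P@(-m["R"].T@m["t"]))
    return np.linalg.lstsq(np.vstack(A),np.hstack(y),rcond=None)[0]
def rect(P):
    (cx,cy),(w,h),a=cv2.minAreaRect((P[:,:2]*1000).astype(np.float32))
    return np.round([cx,cy,w,h,a],1)
E
python3 - <<'E'
from h import *
roi={"top":{"key":(385,235,465,310),"lock":(200,243,270,303),"box":(120,175,285,370)},"side":{"key":(375,165,450,240),"lock":(225,250,300,315),"box":(80,220,365,470)}}
for n in ("top","side"):
    img,W=cloud(n,cv2.imread(f"pics/{n}0.png")[:,:,::-1],np.load(f"pics/{n}0.npy"))
    hsv=cv2.cvtColor(np.ascontiguousarray(img),cv2.COLOR_RGB2HSV)
    def g(k,f):
        x0,y0,x1,y1=roi[n][k];w=W[y0:y1,x0:x1].reshape(-1,3);h=hsv[y0:y1,x0:x1].reshape(-1,3)
        return w[f(w,h)&np.isfinite(w[:,2])]
    for k,nm,f in [("key","griptop",lambda w,h:(abs(w[:,2]-.103)<.005)),
      ("key","orange",lambda w,h:(w[:,2]>.066)),
      ("key","blocktop",lambda w,h:abs(w[:,2]-.045)<.005),
      ("lock","locktop",lambda w,h:abs(w[:,2]-.146)<.004),
      ("lock","follower",lambda w,h:(w[:,2]<.139)&(w[:,2]>.128)),
      ("box","lid",lambda w,h:abs(w[:,2]-.116)<.005)]:
        P=g(k,f)
        if len(P)>4: print(n,nm,len(P),"rect",rect(P),"med",(np.median(P,0)*1000).round(1),"mean",(P.mean(0)*1000).round(1))
print("well tri",tri((200+174/5,243+161/5),(225+209/5,252+137/5)))
def pp(x0,y0,x,y): return (x0+(x+.5)/5-.5,y0+(y+.5)/5-.5)
# well centres (rim at lock top), shaft base, grip
print("well",tri(pp(200,243,173,161),pp(225,252,211,136)))
for q in [(205,110),(228,207),(193,214),(176,122)]: print("grip top",ray("top",pp(385,240,*q),.103))
for q in [(205-10,317-300),(295,355-300),(270,380-300),(180,345-300)]: print("grip top side",ray("side",pp(375,170,*q),.103))
for q in [(462,90),(632,50),(672,205),(493,243)]: print("lock top", ray("top",pp(200,243,q[0]-400,q[1]),.146))
for q in [(433,462),(583,312),(743,400),(605,555)]: print("lock side", ray("side",pp(225,252,q[0]-400,q[1]-300),.146))
E
```

```text
top griptop 152 rect [ 545.1 -275.4   37.8   14.8    3.9] med [ 545.1 -275.1  102.7] mean [ 544.7 -275.   102.5]
top orange 220 rect [ 544.8 -275.4   38.4   14.8    3.9] med [ 543.5 -272.9  101.4] mean [ 543.7 -273.7   97.3]
top blocktop 1328 rect [ 555.6 -281.1   70.5   91.4   62.8] med [ 555.9 -278.7   44.8] mean [ 555.2 -280.    44.8]
top locktop 974 rect [563.7  73.4  57.   72.3   9.9] med [565.6  78.  145.8] mean [563.8  76.7 145.9]
top follower 144 rect [563.1  72.5  55.5  70.6  10.1] med [559.   72.3 134.2] mean [555.7  68.2 133.9]
top lid 15489 rect [575.  146.5 296.3 215.5   9.9] med [568.  153.  116.5] mean [570.  151.3 116.5]
side griptop 164 rect [ 543.6 -276.1   37.7   17.3    5.6] med [ 543.  -273.3  103.3] mean [ 542.9 -274.2  102.8]
side orange 465 rect [ 542.8 -222.1   38.9  125.2    1. ] med [ 539.6 -270.3   91. ] mean [ 540.4 -261.3   89.1]
side blocktop 1087 rect [ 561.1 -248.   135.8  104.9   79.3] med [ 542.8 -270.3   45.7] mean [ 548.7 -269.9   45.5]
side locktop 1596 rect [563.2  73.3  58.7  72.5   9.4] med [563.8  79.4 146.8] mean [562.   77.4 146.6]
side fol
[... 332 characters left out ...]
 top [ 0.52603702 -0.28375664  0.103     ]
grip top [ 0.52436652 -0.27051468  0.103     ]
grip top [ 0.55926565 -0.26808289  0.103     ]
grip top side [ 0.56446225 -0.27814239  0.103     ]
grip top side [ 0.52758669 -0.28579417  0.103     ]
grip top side [ 0.52655602 -0.26951927  0.103     ]
grip top side [ 0.55960818 -0.26282124  0.103     ]
lock top [0.58529071 0.11205731 0.146     ]
lock top [0.59553253 0.0503344  0.146     ]
lock top [0.53822509 0.03866332 0.146     ]
lock top [0.52920648 0.10285409 0.146     ]
lock side [0.58569064 0.11198472 0.146     ]
lock side [0.59479438 0.04948788 0.146     ]
lock side [0.53992876 0.04049496 0.146     ]
lock side [0.53020944 0.10057991 0.146     ]
```

Both views agree well: grip top at 103 mm, block top at 45 mm, lock top at 146 mm, box yaw about 9.9°. Next I'll rectify the well to find its centre and the socket angle.

```bash
python3 - <<'E'
from h import *
c0=np.array([.5568,.0733]);a=np.radians(9.9);ux=np.array([np.cos(a),np.sin(a)]);uy=np.array([-ux[1],ux[0]])
out=[]
for n in ("top","side"):
    im=cv2.imread(f"pics/{n}0.png");img,W=cloud(n,im,np.load(f"pics/{n}0.npy"))
    # well rim: pixels whose ray at z=.146 is within 17 mm and depth below top
    L=[]
    for v in range(240,310):
        for u in range(200,300):
            p=ray(n,(u,v),.146)[:2]
            if np.hypot(*(p-c0))<.018 and W[v,u,2]<.142: L.append(p)
    L=np.array(L); c,rad=cv2.minEnclosingCircle((L*1000).astype(np.float32)); print(n,len(L),"centroid",L.mean(0).round(4),"circ",np.round(c,1),round(rad,1),"area->d",)
    # rectified at z=.134, 40x? mm box-aligned, up=+y
    N=400;s=.032/N
    jj,ii=np.meshgrid(np.arange(N),np.arange(N)); X=c0+((jj-N/2)*s)[...,None]*ux-((ii-N/2)*s)[...,None]*uy
    m=optics.camera_model(n);P=np.concatenate([X,np.full((N,N,1),.134)],-1)@m["R"].T+m["t"];p=P@m["K"].T;p=(p[...,:2]/p[...,2:]).astype(np.float32)
    out.append(cv2.remap(im,p[...,0],p[...,1],cv2.INTER_CUBIC))
cv2.imwrite("pics/sock.png",np.hstack(out))
E
```

```text
Traceback (most recent call last):
  File "h.py", line 12, in ray
    m=optics.camera_model(n);d=m["R"].T@np.linalg.solve(m["K"],[*uv,1]);o=-m["R"].T@m["t"];return o+d*(z-o[2])/d[2]
ValueError: time passes only in moves, steps and waits
```

```bash
sed -i 's/^from workcell import optics/from workcell import optics\nCM={n:optics.camera_model(n) for n in ("top","side")}/; s/m=optics.camera_model(n)/m=CM[n]/' h.py; python3 - <<'E'
from h import *
c0=np.array([.5568,.0733]);a=np.radians(9.9);ux=np.array([np.cos(a),np.sin(a)]);uy=np.array([-ux[1],ux[0]])
out=[]
for n in ("top","side"):
    im=cv2.imread(f"pics/{n}0.png");img,W=cloud(n,im,np.load(f"pics/{n}0.npy"))
    L=[]
    for v in range(240,310):
        for u in range(200,300):
            p=ray(n,(u,v),.146)[:2]
            if np.hypot(*(p-c0))<.018 and W[v,u,2]<.142: L.append(p)
    L=np.array(L); c,rad=cv2.minEnclosingCircle((L*1000).astype(np.float32)); print(n,len(L),"centroid",L.mean(0).round(4),"circ",np.round(c,1),round(rad,1))
    N=400;s=.032/N
    jj,ii=np.meshgrid(np.arange(N),np.arange(N)); X=c0+((jj-N/2)*s)[...,None]*ux-((ii-N/2)*s)[...,None]*uy
    m=CM[n];P=np.concatenate([X,np.full((N,N,1),.134)],-1)@m["R"].T+m["t"];p=P@m["K"].T;p=(p[...,:2]/p[...,2:]).astype(np.float32)
    out.append(cv2.remap(im,p[...,0],p[...,1],cv2.INTER_CUBIC))
cv2.imwrite("pics/sock.png",np.hstack(out))
E
```

```text
top 126 centroid [0.557  0.0736] circ [555.5  71.7] 14.9
side 156 centroid [0.5559 0.0743] circ [555.6  74.6] 11.1
```

View pics/sock.png

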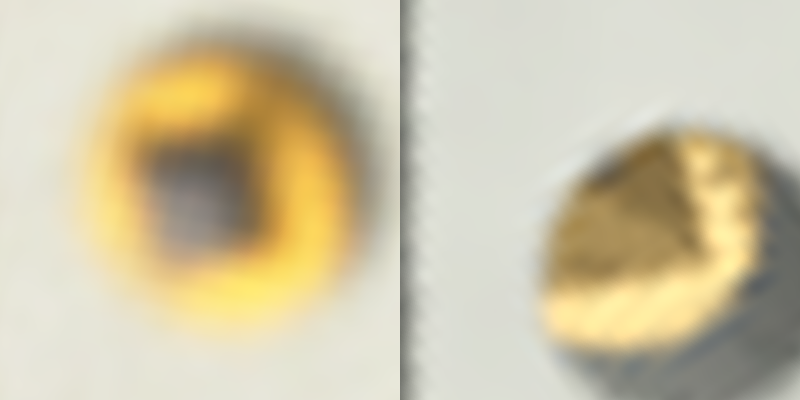

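The socket square is rotated about 8° anticlockwise of the box axes; the edges in the side panel run (550,280)→(700,263)→(685,150). The socket axis is at about (0.5567, 0.0738). Now I'll grasp the key.

```bash
cat >> h.py <<'E'
from workcell import r,command_gripper
def q(psi):  # tool down, tool y at world angle psi (deg)
    f=np.radians(psi+90)/2; return [np.cos(f),np.sin(f),0,0]
def st(t=""):
    s=r.read_state(); e=s["eef_rot"]; psi=np.degrees(2*np.arctan2(e[1],e[0]))-90
    print(t,"t",round(s["time_s"],2),"p",(s["eef_pos"]*1000).round(2),"psi",round((psi+180)%360-180,2),"F",s["contact_force"].round(2),"T",s["torque"].round(3),"w",round(s["grip_width"]*1000,1),"gf",round(float(s["grip_force"]),1),"j6",s["joint_positions"][5].round(2)); return s
E
python3 - <<'E'
from h import *
Q=q(-85.5)
command_gripper(.045,70)
r.reach([.5443,-.2757,.16],Q); st("above")
r.move_straight([.5443,-.2757,.094],Q,speed=.08,max_force=8); st("down")
command_gripper(0,70); st("grip")
r.hold(.2); st("grip")
for n in ("top","side"):
    p,d=optics.get_image(n); cv2.imwrite(f"pics/{n}1.png",p[:,:,::-1])
t=cv2.imread("pics/top1.png")[215:335,340:500];s=cv2.imread("pics/side1.png")[130:250,340:500]
cv2.imwrite("pics/g1.png",cv2.resize(np.vstack([t,s]),(800//2*1,600),interpolation=cv2.INTER_CUBIC))
E
```

```text
above t 3.5 p [ 544.71 -274.86  160.16] psi -85.42 F [-0.16  0.21 -0.52] T [ 0.036 -0.029 -0.034] w 44.8 gf 0.0 j6 0.9
down t 4.47 p [ 544.65 -275.91   94.56] psi -85.5 F [0.31 0.5  0.03] T [-0.004 -0.038 -0.027] w 45.2 gf 0.0 j6 0.9
grip t 4.86 p [ 544.64 -275.93   94.69] psi -85.5 F [-0.49  0.87  3.44] T [ 0.062  0.051 -0.008] w 13.3 gf 68.4 j6 0.9
grip t 5.06 p [ 544.62 -275.91   94.62] psi -85.5 F [0.16 0.66 5.95] T [ 0.129  0.058 -0.043] w 13.2 gf 68.6 j6 0.9
```

View pics/g1.png

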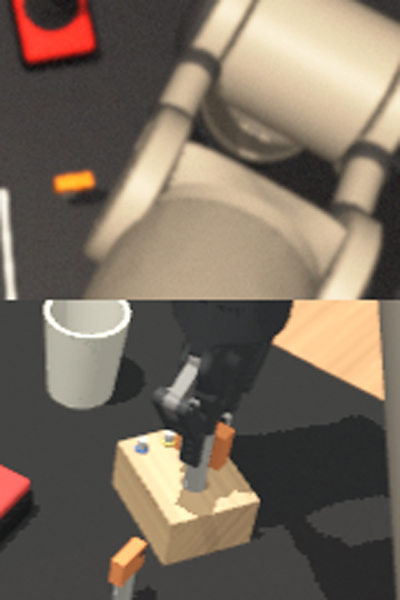

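The top view shows only the gripper over the block, but the side view shows the grip of the large key held between the fingers at about (215,440) in the crop. The width of 13.2 mm matches the 14 mm plate. I'll lift it, go to the lock and find the well axis by lightly touching its wall.

```bash
cat >> h.py <<'E'
def probe(p,Q,d,dist=.0055,f=2.5,v=.012):
    """touch the wall both ways along d; return centred p"""
    p=np.array(p,float);d=np.array([*d,0.]);c=[]
    for s in (1,-1):
        hit=r.move_straight(p+s*d*dist,Q,speed=v,max_force=f); e=r.read_state(); c.append((e["eef_pos"]-p)@d)
        print(" probe",s,hit,round(c[-1]*1000,2),e["contact_force"].round(1))
        r.move_straight(p,Q,speed=.03)
    return p+d*(c[0]+c[1])/2
E
python3 - <<'E'
from h import *
command_gripper(0,110); Q=q(-85.5)
r.move_straight([.5446,-.2759,.265],Q,speed=.15); st("lift")
a=17.9; Q=q(a-90); p=np.array([.5567,.0738,.265])
r.reach(p,Q); st("above")
p[2]=.238; r.move_straight(p,Q,speed=.08)
for n in ("top","side"):
    im,d=optics.get_image(n); cv2.imwrite(f"pics/{n}2.png",im[:,:,::-1])
p[2]=.2216; hit=r.move_straight(p,Q,speed=.02,max_force=4); s=st(f"in well {hit}")
if not hit:
    d=np.radians(a)
    ux=np.array([np.cos(d),np.sin(d)]);uy=np.array([-ux[1],ux[0]])
    p=probe(p,Q,uy); p=probe(p,Q,ux); print(p); r.move_straight(p,Q,speed=.03); st("centre")
E
```

```text
lift t 6.67 p [ 544.23 -275.65  263.86] psi -85.5 F [ 0.01 -0.15 -0.93] T [-0.018 -0.052 -0.055] w 12.7 gf 107.1 j6 0.9
above t 7.98 p [556.99  72.76 264.88] psi -72.17 F [ 0.14 -0.12 -0.55] T [ 0.004 -0.018  0.04 ] w 12.7 gf 107.1 j6 1.25
in well False t 9.54 p [556.79  73.82 221.73] psi -72.1 F [ 0.43 -0.11 -0.31] T [-0.005 -0.004 -0.035] w 12.3 gf 107.1 j6 1.25
 probe 1 True 4.39 [ 2.9 -1.3  1.2]
 probe -1 True -3.93 [1.3 1.7 0.2]
 probe 1 True 4.84 [-0.1  0.7 -0.3]
 probe -1 True -3.83 [ 1.3 -0.6  1. ]
[0.55711326 0.07417175 0.2216    ]
centre t 12.74 p [557.01  74.18 221.45] psi -72.1 F [ 0.34  0.11 -0.79] T [ 0.019 -0.005 -0.002] w 12.2 gf 107.5 j6 1.25
```

The well axis is centred to about (0.5571, 0.0742), which agrees with vision. Now I'll feel down into the socket.

```bash
python3 - <<'E'
from h import *
p0=np.array([.5571,.0742,.2216])
def push(p,a,z,f=5):
    hit=r.move_straight([p[0],p[1],z],q(a-90),speed=.015,max_force=f); s=st(f"a={a:.1f} hit={hit}"); return s["eef_pos"][2]
for k,a in enumerate([17.9,14.5,21.5,11,25]):
    if k: r.move_straight([*p0[:2],.2175],q(a-90),speed=.02)
    z=push(p0,a,.2035)
    if z<.2135: break
E
```

```text
a=17.9 hit=False t 14.1 p [557.13  74.21 203.59] psi -72.1 F [ 0.1  -0.04 -1.08] T [ 0.003 -0.019  0.067] w 12.8 gf 107.5 j6 1.25
```

The key is in on the first try. Next I'll seat it, then turn clockwise in small steps while watching torque and side forces.

```bash
cat >> h.py <<'E'
def ft(n=3,dt=.02):
    L=[]
    for _ in range(n):
        s=r.read_state(); L.append([*s["contact_force"],*s["torque"]]); r.hold(dt)
    return np.mean(L,0)
E
python3 - <<'E'
from h import *
p=np.array([.5571,.0742,.1985])
b=ft(); print(b.round(3))
hit=r.move_straight(p,q(17.9-90),speed=.01,max_force=4); s=st(f"seat {hit}")
p[2]=s["eef_pos"][2]+.0004
a=17.9; bad=0
while a>6:
    a-=2; r.move_straight(p,q(a-90),speed=.02); f=ft()-b; print(round(a,1),f.round(2),round(r.read_state()["time_s"],2))
    if abs(f[5])>.19: break
E
```

```text
[-0.229 -0.552 -0.838 -0.01   0.004  0.023]
seat True t 14.48 p [557.23  74.21 201.72] psi -72.1 F [-0.1  -0.14  4.81] T [ 0.035  0.094 -0.068] w 12.6 gf 108.4 j6 1.25
15.9 [ 1.    0.35  0.68 -0.01 -0.1  -0.02] 14.78
13.9 [ 0.88 -0.06  0.03 -0.11 -0.29  0.08] 15.08
11.9 [ 2.08 -0.38 -0.87 -0.16 -0.4   0.03] 15.38
9.9 [ 1.92 -0.12 -1.13 -0.17 -0.45  0.04] 15.68
7.9 [ 1.93 -0.62 -2.09 -0.22 -0.52  0.05] 15.98
5.9 [ 2.96 -0.32 -2.52 -0.19 -0.55  0.04] 16.28
```

```bash
cat > turn.py <<'E'
from h import *
def turn(p,a,aend,step,b,tmax,g=.00012):
    while a>aend:
        a-=step; r.move_straight(p,q(a-90),speed=.02); f=ft()-b
        print(round(a,1),f.round(2),(p*1000).round(2),round(r.read_state()["time_s"],2))
        if f[5]>tmax or np.hypot(*f[:2])>9: print("stop");break
        p[:2]+=np.clip(g*f[:2],-.0005,.0005); p[2]+=np.clip(.00004*f[2],-.0002,.0002)
    return p,a
E
python3 - <<'E'
from turn import *
b=np.array([-0.229,-0.552,-0.838,-0.01,0.004,0.023])
p=np.array([.5574,.0742,.2019])
print(turn(p,5.9,-14,2.5,b,.2)); st()
E
```

```text
3.4 [ 1.45 -0.49 -0.26 -0.2  -0.25  0.02] [557.4  74.2 201.9] 16.58
0.9 [-0.43 -0.2   0.74 -0.16  0.01  0.01] [557.57  74.14 201.89] 16.88
-1.6 [ 0.03  0.22  1.52 -0.09  0.06  0.04] [557.52  74.12 201.92] 17.18
-4.1 [-0.2   0.35  1.64 -0.09  0.14  0.03] [557.53  74.14 201.98] 17.48
-6.6 [-0.62  0.09  1.17 -0.05  0.14  0.03] [557.5   74.19 202.05] 17.78
-9.1 [-0.05  0.29  0.59 -0.04  0.12  0.04] [557.43  74.2  202.09] 18.08
-11.6 [-0.23  0.07  0.32 -0.08  0.06  0.04] [557.42  74.23 202.12] 18.38
-14.1 [ 0.25 -0.26 -0.39 -0.06  0.    0.03] [557.39  74.24 202.13] 18.68
(array([0.55742186, 0.07420816, 0.20211266]), -14.1)
 t 18.68 p [557.34  74.22 202.01] psi -104.0 F [ 0.15 -0.52 -2.14] T [-0.056  0.025  0.045] w 12.5 gf 107.4 j6 1.81
```

```bash
python3 - <<'E'
from turn import *
b=np.array([-0.229,-0.552,-0.838,-0.01,0.004,0.023])
p=np.array([.5574,.0742,.2020])
p,a=turn(p,-14.1,-41,3,b,.2)
print(turn(p,a,-45,1,b,.2)); st()
for n in ("top","side"):
    im,d=optics.get_image(n); cv2.imwrite(f"pics/{n}3.png",im[:,:,::-1])
t=cv2.imread("pics/top3.png")[235:325,190:310];s=cv2.imread("pics/side3.png")[215:305,215:335]
cv2.imwrite("pics/g3.png",cv2.resize(np.hstack([t,s]),(800,300),interpolation=cv2.INTER_CUBIC))
E
```

```text
-17.1 [-0.22  0.44  0.15  0.    0.11  0.02] [557.4  74.2 202. ] 18.98
-20.1 [-0.34  0.34 -0.29 -0.06  0.08  0.04] [557.37  74.25 202.01] 19.28
-23.1 [ 0.28  0.63 -0.15 -0.04  0.07  0.04] [557.33  74.29 201.99] 19.58
-26.1 [ 0.83 -0.45  0.28 -0.11  0.11  0.03] [557.37  74.37 201.99] 19.88
-29.1 [-0.38 -0.05  0.36 -0.12  0.15  0.05] [557.47  74.31 202.  ] 20.18
-32.1 [-0.81 -0.11  0.02 -0.1   0.16  0.08] [557.42  74.31 202.01] 20.48
-35.1 [ 0.35  0.05  0.25 -0.02  0.07  0.08] [557.32  74.29 202.02] 20.78
-38.1 [-0.32  0.47 -0.09 -0.03  0.06  0.06] [557.37  74.3  202.03] 21.08
-41.1 [ 0.42 -0.57 -0.36 -0.07 -0.01  0.06] [557.33  74.36 202.02] 21.38
-42.1 [ 0.11  0.14 -0.05 -0.01  0.    0.1 ] [557.38  74.29 202.01] 21.68
-43.1 [ 0.25  0.34  0.05 -0.01  0.01  0.08] [557.39  74.3  202.01] 21.98
-44.1 [ 0.25 -0.07  0.15 -0.01  0.03  0.1 ] [557.42  74.35 202.01] 22.28
-45.1 [-0.68 -0.16 -0.12 -0.06  0.05  0.11] [557.45  74.34 202.01] 22.58
(array([0.55737113, 0.07431853, 0.20200835]), -45.1)
 t 22.58 p [557.43  74.32 202.02] psi -135.09 F [-0.88 -0.08 -1.05] T [-0.013  0.042  0.124] w 12.5 gf 107.4 j6 2.35
```

View pics/g3.png

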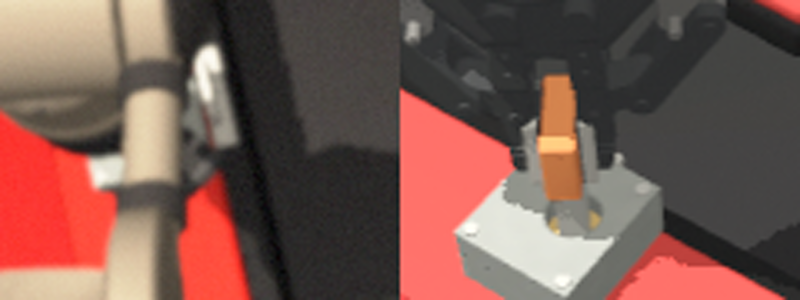

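The side view shows the key upright in the lock, turned clockwise, with the gripper hiding the bolt. The torque is climbing as the bolt drives, so I'll continue in fine steps to the hard stop.

```bash
python3 - <<'E'
from turn import *
b=np.array([-0.229,-0.552,-0.838,-0.01,0.004,0.023])
p=np.array([.5574,.0743,.2020])
p,a=turn(p,-45.1,-57,.5,b,.165)
print(p,a); print((ft(6)-b).round(3)); st()
E
```

```text
-45.6 [-0.1   0.52 -0.11  0.    0.06  0.13] [557.4  74.3 202. ] 22.98
-46.1 [ 0.21  0.85 -0.14 -0.04  0.07  0.12] [557.39  74.36 202.  ] 23.28
-46.6 [-0.28 -0.05  0.5  -0.15  0.07  0.09] [557.41  74.47 201.99] 23.58
-47.1 [-0.53 -0.34  0.03 -0.21  0.05  0.11] [557.38  74.46 202.01] 23.88
-47.6 [ 0.24 -0.5   0.29 -0.18 -0.03  0.12] [557.32  74.42 202.01] 24.18
-48.1 [-0.01  0.61 -0.21 -0.15 -0.06  0.09] [557.34  74.36 202.02] 24.48
-48.6 [ 0.76  0.08  0.38 -0.18 -0.09  0.12] [557.34  74.43 202.01] 24.78
-49.1 [ 0.45 -0.01  0.01 -0.22 -0.01  0.13] [557.43  74.44 202.03] 25.08
-49.6 [ 0.04 -0.57 -0.02 -0.24  0.06  0.1 ] [557.49  74.44 202.03] 25.38
-50.1 [ 0.11 -0.3  -0.3  -0.2   0.1   0.11] [557.49  74.37 202.03] 25.68
-50.6 [-0.5  -0.18 -0.16 -0.15  0.16  0.13] [557.51  74.33 202.02] 25.98
-51.1 [-0.24 -0.07 -0.61 -0.09  0.14  0.12] [557.45  74.31 202.01] 26.28
-51.6 [-0.37  0.58 -0.   -0.04  0.05  0.12] [557.42  74.3  201.99] 26.58
-52.1 [-0.55  0.15 -0.02 -0.07  0.04  0.09] [557.37  74.37 201.99] 26.88
-52.6 [ 0.35  0.23  0.02 -0.05 -0.03  0.1 ] [557.31  74.39 201.99] 27.18
-53.1 [ 0.7   0.66  0.85 -0.12 -0.03  0.13] [557.35  74.42 201.99] 27.48
-53.6 [-0.21 -0.52  0.05 -0.21  0.01  0.12] [557.43  74.5  202.02] 27.78
-54.1 [ 0.09 -0.33  0.13 -0.19  0.01  0.09] [557.41  74.44 202.02] 28.08
-54.6 [-0.18 -0.01 -0.08 -0.14 -0.01  0.09] [557.42  74.4  202.03] 28.38
-55.1 [ 0.67 -0.46  0.21 -0.17 -0.01  0.16] [557.4   74.4  202.02] 28.68
-55.6 [ 0.2   0.19 -0.16 -0.13  0.02  0.16] [557.48  74.34 202.03] 28.98
-56.1 [-0.6   0.86 -0.39 -0.1   0.08  0.09] [557.5   74.36 202.03] 29.28
-56.6 [-0.03 -0.21  0.13 -0.15  0.05  0.12] [557.43  74.47 202.01] 29.58
-57.1 [ 0.13  0.06 -0.37 -0.18  0.07  0.14] [557.43  74.44 202.02] 29.88
[0.55744294 0.07444915 0.20200168] -57.1
[ 0.168 -0.272 -0.079 -0.167  0.036  0.131]
 t 29.98 p [557.43  74.41 202.02] psi -147.1 F [-0.01 -0.56 -0.57] T [-0.176  0.051  0.107] w 12.6 gf 107.4 j6 2.56
```

```bash
sed -i 's/f=ft()-b/f=ft(6)-b/' turn.py; python3 - <<'E'
from turn import *
b=np.array([-0.229,-0.552,-0.838,-0.01,0.004,0.023])
p=np.array([.5574,.0744,.2020])
p,a=turn(p,-57.1,-66,.7,b,.17)
print(p,a); print((ft(6)-b).round(3)); st()
E
```

```text
-57.8 [ 0.43 -0.05  0.08 -0.14  0.04  0.16] [557.4  74.4 202. ] 30.33
-58.5 [-0.02  0.12 -0.13 -0.11  0.06  0.21] [557.45  74.39 202.  ] 30.68
stop
[0.55745201 0.07439409 0.20200326] -58.50000000000001
[-0.479  0.095  0.119 -0.086  0.059  0.202]
 t 30.78 p [557.45  74.41 202.01] psi -148.5 F [ 0.39 -0.79  0.18] T [-0.077  0.047  0.241] w 13.2 gf 107.5 j6 2.59
```

The torque climbed steeply from the 0.12 plateau to 0.21 N m within 1.4°, so the bolt has reached its hard stop. I'll back off to unload the key, draw it out, hover over the block and check the bolt.

```bash
python3 - <<'E'
from turn import *
b=np.array([-0.229,-0.552,-0.838,-0.01,0.004,0.023])
p=np.array([.5574,.0744,.2020])
for a in (-57,-55.5,-54.5,-53.5):
    r.move_straight(p,q(a-90),speed=.02); f=ft(4)-b; print(a,f.round(2))
    if f[5]<.0: break
z=.2020
while z<.235:
    z+=.011; hit=r.move_straight([*p[:2],z],q(a-90),speed=.03,max_force=12); st(f"out {hit}")
r.move_straight([*p[:2],.265],q(a-90),speed=.1)
r.reach([.5446,-.2759,.20],q(-85.5)); st("over block")
for n in ("top","side"):
    im,d=optics.get_image(n); cv2.imwrite(f"pics/{n}4.png",im[:,:,::-1])
t=cv2.imread("pics/top4.png")[240:310,195:275];s=cv2.imread("pics/side4.png")[240:310,225:305]
cv2.imwrite("pics/g4.png",cv2.resize(np.hstack([t,s]),(800,350),interpolation=cv2.INTER_CUBIC))
E
```

```text
-57 [ 0.3  -0.03 -0.11 -0.07  0.03  0.02]
-55.5 [ 0.09  0.31  0.46 -0.08  0.   -0.  ]
out False t 31.93 p [557.41  74.41 213.3 ] psi -145.5 F [-0.18 -0.31  0.28] T [-0.04   0.046  0.013] w 12.5 gf 107.5 j6 2.54
out False t 32.45 p [557.42  74.42 224.13] psi -145.5 F [-0.33  0.52 -0.63] T [-0.024 -0.026 -0.009] w 12.7 gf 107.5 j6 2.54
out False t 32.97 p [557.45  74.4  235.17] psi -145.5 F [-0.52 -0.13 -1.16] T [0.055 0.03  0.001] w 12.5 gf 107.5 j6 2.54
over block t 34.87 p [ 544.77 -275.19  199.79] psi -85.5 F [-0.85  0.24 -0.27] T [-0.045 -0.02  -0.019] w 12.9 gf 107.6 j6 0.9
```

View pics/g4.png

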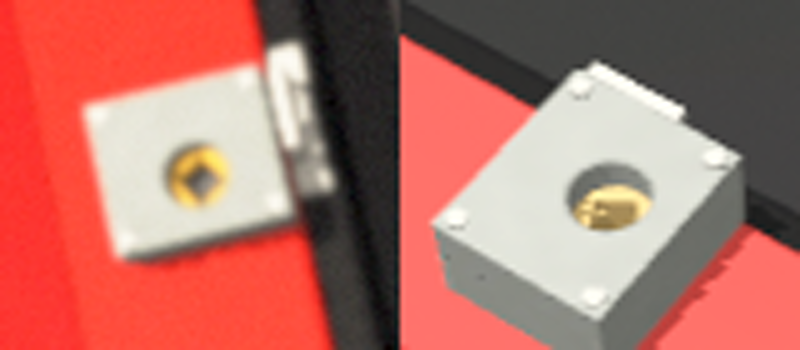

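The lock is in clear view, with its well at top panel (200,177), and the socket now appears as a diamond. I'll compare before and after, enlarged, for bolt travel and socket angle.

```bash
python3 - <<'E'
from h import *
c0=np.array([.5568,.0733]);a=np.radians(9.9);ux=np.array([np.cos(a),np.sin(a)]);uy=np.array([-ux[1],ux[0]])
rows=[]
for k in (0,4):
    im=cv2.imread(f"pics/top{k}.png"); si=cv2.imread(f"pics/side{k}.png")
    A=cv2.resize(im[245:285,240:275],(262,300),interpolation=cv2.INTER_CUBIC)
    B=cv2.resize(si[250:280,250:300],(268,300),interpolation=cv2.INTER_CUBIC)
    N=270;s=.030/N;jj,ii=np.meshgrid(np.arange(N),np.arange(300)); X=c0+((jj-N/2)*s)[...,None]*ux-((ii-150)*s)[...,None]*uy
    m=CM["top"];P=np.concatenate([X,np.full((300,N,1),.134)],-1)@m["R"].T+m["t"];p=P@m["K"].T;p=(p[...,:2]/p[...,2:]).astype(np.float32)
    rows.append(np.hstack([A,B,cv2.remap(im,p[...,0],p[...,1],cv2.INTER_CUBIC)]))
cv2.imwrite("pics/cmp.png",np.vstack(rows))
E
```

```text
(no output)
```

View pics/cmp.png

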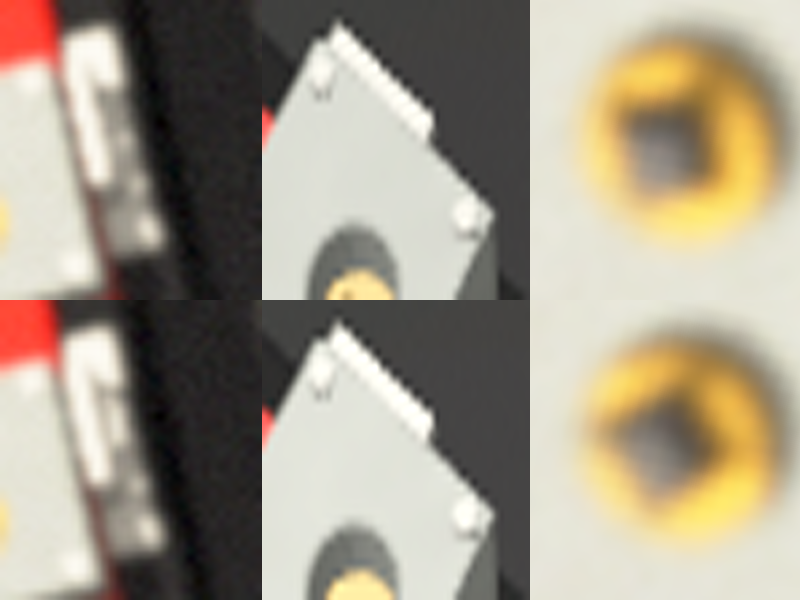

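The socket is now about 54–57° clockwise of the box axes, and new bright bolt metal shows in the staple at panel (115,400). As a numeric check, I'll measure where the bolt's new edge lies, using depth and image differences.

```bash
python3 - <<'E'
from h import *
c0=np.array([.5571,.0742]);a=np.radians(9.9);ux=np.array([np.cos(a),np.sin(a)]);uy=np.array([-ux[1],ux[0]])
I=[];D=[]
for _ in range(4):
    i,d=optics.get_image("top");I.append(i.astype(float));D.append(d)
I=np.mean(I,0);D=np.mean(D,0)
i0=cv2.imread("pics/top0.png")[:,:,::-1].astype(float);d0=np.load("pics/top0.npy")
_,W=cloud("top",I,D);_,W0=cloud("top",i0,d0)
df=(I-i0).mean(2)
for v in range(249,281):
    for u in range(250,268):
        if abs(df[v,u])>22 or abs(W[v,u,2]-W0[v,u,2])>.004:
            p=W[v,u,:2]-c0;p0=W0[v,u,:2]-c0
            print(u,v,"d",int(df[v,u]),"now",np.round([p@ux*1e3,p@uy*1e3,W[v,u,2]*1e3],1),"was",np.round([p0@ux*1e3,p0@uy*1e3,W0[v,u,2]*1e3],1))
E
```

```text
254 249 d 0 now [ 45.9 -43.3 105.2] was [ 44.6 -43.6 110.8]
258 249 d 0 now [ 47.2 -49.8  91.2] was [ 46.1 -50.1  96.1]
259 249 d 4 now [ 55.4 -49.8  52.3] was [ 54.2 -50.1  57.6]
261 249 d -1 now [  1.2 -64.5 292.5] was [ 65.7 -51.3   1.4]
262 249 d 3 now [ 65.3 -53.3   1. ] was [ 64.4 -53.5   5.2]
252 250 d 0 now [ 45.  -39.2 105. ] was [ 43.5 -39.6 111.6]
265 250 d 1 now [ 61.3 -58.9   3.1] was [ 62.2 -58.7  -1.2]
262 251 d -2 now [ -2.9 -65.4 295.1] was [ 61.4 -52.3   0.2]
251 252 d 0 now [ 40.9 -36.7 108.4] was [ 42.  -36.4 103.7]
256 252 d 0 now [-18.7 -60.2 370.7] was [ 40.  -45.5 102.5]
262 253 d 1 now [ 57.2 -51.4   0.7] was [ 56.2 -51.6   5.4]
263 253 d -2 now [ 56.3 -53.5   2.6] was [ 57.4 -53.3  -2.8]
250 254 d 0 now [-26.  -53.4 401. ] was [ 29.9 -36.4 144.1]
252 256 d 0 now [ 28.  -38.4 132.1] was [ 29.7 -37.9 124.2]
253 256 d -6 now [ 27.8 -40.1 130.9] was [ 32.4 -38.7 109.2]
259 256 d -2 now [ 31.4 -49.2 101.3] was [ 32.4 -49.   96.6]
252 257 d 8 now [ 26.3 -37.9 131.7] was [ 29.5 -37.  116.5]
253 257 d 16 now [ 26.2 -39.6 130.1] was [ 31.3 -38.1 105.8]
266 257 d -1 n
[... 3286 characters left out ...]
-36.  104.6] was [ -3.9 -36.3 109.3]
266 275 d -1 now [  7.3 -50.   19.4] was [  8.2 -49.8  14.7]
267 275 d 0 now [ 10.2 -51.1   0.4] was [  9.2 -51.4   5.7]
251 276 d -1 now [-10.4 -29.7 147.9] was [ -9.1 -29.2 140.9]
260 276 d 0 now [ -6.7 -42.8 104.7] was [ -7.4 -43.  108.7]
267 276 d 1 now [  7.9 -50.7   2. ] was [  8.8 -50.5  -3.6]
263 277 d -2 now [ -9.4 -47.6 101.6] was [ -8.5 -47.4  96.8]
264 277 d 1 now [ -9.2 -49.3  97.9] was [-10.3 -49.6 104.7]
255 278 d 0 now [ -8.5 -33.1 107. ] was [ -7.8 -32.8 102.9]
264 278 d -3 now [-11.6 -49.  101.7] was [-10.9 -48.8  97.5]
265 278 d 7 now [ -9.3 -50.   85.2] was [-10.  -50.2  89.6]
255 279 d 0 now [ -9.8 -32.5 103.8] was [ -8.9 -32.1  98.7]
```

The bolt end has moved from about y −31.5 to about −43.5 mm in lock axes, which is roughly 12 mm of travel into the staple and matches the torque stop. Now I'll stand the key back in its hole.

```bash
python3 - <<'E'
from h import *
Q=q(-85.5); x,y=.5446,-.2759
r.move_straight([x,y,.132],Q,speed=.08); st("over mouth")
h=r.move_straight([x,y,.110],Q,speed=.03,max_force=5); s=st(f"in {h}")
if s["eef_pos"][2]<.113:
    h=r.move_straight([x,y,.0935],Q,speed=.025,max_force=4); s=st(f"floor {h}")
    if s["eef_pos"][2]<.0975:
        command_gripper(.03); command_gripper(.05); st("open")
        r.move_straight([x,y,.19],Q,speed=.1); r.reach([.40,-.02,.30],q(-60)); st("clear")
        for n in ("top","side"):
            im,d=optics.get_image(n); cv2.imwrite(f"pics/{n}5.png",im[:,:,::-1]); _,W=cloud(n,im,d)
            P=W[165:310,375:465].reshape(-1,3); P=P[(abs(P[:,2]-.103)<.006)&(abs(P[:,1]+.275)<.03)]; print(n,len(P),rect(P) if len(P)>4 else "")
        cv2.imwrite("pics/g5.png",np.hstack([cv2.resize(cv2.imread("pics/top5.png")[160:360,120:480],(450,250)),cv2.resize(cv2.imread("pics/side5.png")[110:260,330:480],(250,250))]))
E
```

```text
over mouth t 36.17 p [ 544.92 -276.11  132.6 ] psi -85.5 F [-0.21  0.28 -0.53] T [-0.013  0.031  0.034] w 12.7 gf 107.6 j6 0.9
in False t 37.05 p [ 544.72 -275.96  110.12] psi -85.5 F [ 0.16  0.85 -0.63] T [-0.013 -0.026 -0.022] w 12.5 gf 107.6 j6 0.9
floor True t 37.64 p [ 544.42 -275.8    94.75] psi -85.5 F [-0.82  0.15  3.23] T [0.038 0.118 0.006] w 12.6 gf 108.4 j6 0.9
open t 38.28 p [ 543.99 -275.51   94.01] psi -85.5 F [-0.57  0.66  0.31] T [ 0.029  0.035 -0.027] w 49.6 gf 0.0 j6 0.9
clear t 40.59 p [400.61 -20.6  299.71] psi -60.06 F [ 0.71 -0.61 -0.05] T [ 0.025  0.013 -0.01 ] w 50.1 gf 0.0 j6 0.81
top 159 [ 544.9 -275.8   38.    15.1    5.3]
side 0
```

View pics/g5.png

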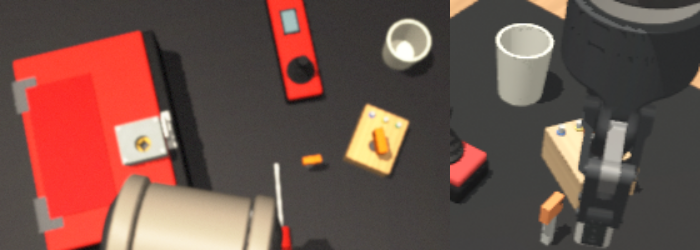

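The key stands in its hole: grip top at (544.9, −275.8), matching where it started. The other objects in the picture have not moved, and the gripper is clear, so I'm handing in.

```bash
python3 -c "
from workcell import r
print(r.finish_job())"
```

```text
the job is handed in; nothing more can be done
None
```

The lid is locked and the job is handed in at about 41 s: the bolt is thrown about 12 mm into its keeper (hard stop felt by torque, travel checked in the images) and the key is back in its hole, though one late torque reading, 0.241 N m, came close to the 0.25 limit.

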